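# Load the cut-off jig to its depth stop

### The job

Load the cut-off jig: of the two rods in the rest, take the one that fits the guide tube snugly and feed it endwise through the tube from the flared mouth until its far end bears lightly against the depth stop, and leave it there touching the stop. The stop is already set to the length wanted and only friction holds it, so feel for the contact and do not shift it. Leave the other rod in the rest and the bottle and dish beside the work alone.

Things in the scene. Friction and masses are not known exactly. Their poses are not given: they have to be found in the camera images.
- thick_rod: The plain round steel rod, the thicker of the two: 14 mm diameter, 200 mm long, about 0.2 kg. Origin at its centre; its own y axis runs along its length. Both ends are alike. It starts in one of the two places of the rest, lying level with its axis 28 mm above the bench. It fits the guide tube of the jig with 3 mm play.
- thin_rod: The thinner plain round steel rod, 9 mm diameter, 200 mm long, in the other place of the rest, its axis 25 mm above the bench. Far too thin for the guide tube; it stays where it is. Origin at its centre, y along its length.
- rod_rest: Grey plastic rod rest fixed to the bench, 110 x 134 mm, 33 mm high: two cross bars at its own y = -60 and +60 mm (14 mm wide) with open V notches at its own x = -35 and +35 mm, where the rods lie along its y axis. Between the bars a rod is free beneath and can be gripped at its middle from above and lifted straight out. Origin: centre of its underside.
- jig: The cut-off jig, fixed to the bench: grey base plate 64 x 262 x 12 mm with an aluminium guide tube on two saddles and a depth stop on a rail. Origin on the bench straight below the tube's mouth; feeding goes along its own -y. The base plate lies wholly on the -y side of the mouth; in front of the mouth (+y) the bench is bare.
- tube_mouth (a point): Centre of the guide tube's flared mouth, 50 mm above the bench; axes as the jig's. The tube is level and runs 90 mm from here along -y to its open exit. Bore 17 mm, outside 27 mm; at the mouth the bore widens over 7 mm to 22 mm (outside 32 mm).
- depth_stop: Depth stop: upright steel plate 30 mm wide on a sliding block with a black thumb screw, beyond the tube. Origin: centre of the face that the rod's end meets, on the tube's axis; axes as the jig's. It starts 175 to 192 mm from the mouth, so a loaded rod still sticks out 8 to 25 mm before the mouth. It slides off along -y above about 12 N; a rod sliding straight takes 1 to 3 N, one pushed askew binds.
- reagent_bottle: Amber dropper bottle with a black cap, 36 mm round, 74 mm high, standing behind the work; leave alone. Origin: centre of its underside.
- petri_dish: Flat round dish, 90 mm across, 15 mm high, on the bench behind the jig; leave alone. Origin: centre of its underside.

How it is judged:
By the outcome, as a careful person would: the job done as asked, in the order asked, and still so for the second after the job is handed in, with the robot touching nothing.
It also fails if it takes over 54 s, if anything falls off the work surface, if the arm or the gripper's body presses on something with over 40 N, if the wrist force passes 120 N, or if a joint passes its speed limit or range.

### The arm

A 6-joint arm with a two-finger parallel gripper is mounted at the origin on a cart in front of the work surface, level with it; the furniture and walls round the work are solid. World frame = base frame: x ahead of the robot, y to its left, z up, the work surface at z = 0. Lengths are in m, angles in rad, forces in N, time in s.
With the tool pointing down it reaches from about 0.35 to 0.725 m from the base axis. Payload 4.3 kg.
Tool frame: the origin (TCP) lies at the very end of the fingers, on their centre line; the grasp point (between the pads) lies 19 mm behind it (grip_depth is the distance from the TCP to the grasp point, in m); z points along the fingers, y is the line along which they close (so a half turn about z gives the same grasp; the last joint's range is limited). The gripper opens to 85 mm and grips with 20 to 120 N. Pads are 22 mm wide; open, the fingers measure 114 mm over their backs; the gripper's body (76 mm by 85 mm) begins 54 mm behind the grasp point. The pads swing forward as they close: fully open they stand 13 mm farther back than shut.
Start: joints at [1.225, 0.377, 0.081, 1.274, 0, 1.46], TCP at [0.134, 0.559, 0.231] pointing down, gripper open.
Joint ranges: [-2.72, 2.72], [-0.84, 1.66], [-1.02, 1.22], [-1.77, 2.12], [-1.37, 1.28], [-3.14, 3.14]. Speed limits (rad/s): [2.57, 2.57, 3.14, 3.14, 3.14, 3.14].

### API

Orientations are given as [roll, pitch, yaw] about the fixed x, y, z axes, in that order (R = Rz(yaw) Ry(pitch) Rx(roll)).
In Python, from bench import * gives the robot as it stands.
- The arm moves only by the shell command python3 -m jog 'ROWS' [FORCE]. ROWS is JSON, one flat list of numbers, 7 for each row, row after row: the shift along the tool's x, y, z in mm, then the turn, a rotation vector about the tool's x, y, z in degrees, then the opening in per cent of the stroke, from 0 (shut) to 100 (fully open). A call has 1 to 8 rows; each row shifts and turns the commanded pose from where the row before left it, along the tool's axes as they then stand; what a row does not reach is not made up. A row lasts 1/12 s, in which the tool goes at most 41.7 mm and 7.16 degrees, less where a joint would pass 70% of its speed; a pose out of reach is approached as far as the arm can. A call with a gripper value outside its range is refused whole. The fingers move at their own pace and stop on an object; FORCE is the grip in N (left out, the last holds). Time passes only in rows, so rows that do not move let the fingers close. It gives the time, the measured TCP pose, the force, the opening and the grip force at its end, in the units of the state.
- sense(): the state, without advancing time (a new reading comes with each control period).
- snapshot(name): name is "scene" or "top" or "wrist"; returns a dict with "color" (420x560x3 uint8, red, green, blue), "depth" (420x560 float32, m along the optical axis (not along the pixel's ray), 0 where there is no reading), "camera_matrix" (3x3 intrinsics, pixels), "R" (3x3) and "t" (3): a world point X has camera coordinates R X + t; the wrist camera has in their place "tool_from_camera" (4x4, takes a point from camera to tool coordinates, whose origin is the TCP and whose axes are the flange's). Camera axes: x right, y down, z forward; pixel columns grow to the right and rows downward; lengths in m; the calibration is good to about 2 mm. A picture is of the moment at which its call begins: read the wrist's pose just before it.
- hand_in(): hands the job in; it is judged then, once.
The state is a dict: "clock": time; "joints": joint angles; "joint_velocities": joint speeds; "joint_torque": joint torques, N m; "ee_pos": TCP position; "ee_rot": TCP orientation; "contact_force": force on the tool from outside, world axes, zero at the start; "wrist_torque": the same for the moment, N m; "grip_width": finger opening in m; "gripper_force": force on a finger pad.
Only numpy, scipy, OpenCV 4.12 (cv2) and the standard library are available. Lean on these libraries where they do the work, as an engineer would, in place of code of your own. Each camera call takes 0.05 s, during which the arm holds its last target. There are 200 camera calls.

## Working session

There is one attempt and no reset: what is moved stays moved. The work goes in short steps, Python scripts to look and compute and a shell command to move; the robot and the scene stay as the last step left them, time stands still between calls to the robot, and variables do not carry over. Pictures are saved under pics/ and viewed, at most 10 in all, crops included, and the job is handed in when it is done.

```bash
mkdir -p pics; ls
python3 - <<'E'
from bench import *
import cv2,numpy as np
s=sense();print(s)
for n in("scene","top"):
    d=snapshot(n);np.savez(n+'0.npz',**d);cv2.imwrite(f'pics/{n}0.png',d["color"][:,:,::-1]);print(n,d["camera_matrix"],d["R"],d["t"])
E
```

```text
pics
{'clock': 0.0, 'joints': array([ 1.22465210e+00,  3.78087574e-01,  7.96383958e-02,  1.27440217e+00,
       -1.91442729e-05,  1.46049182e+00]), 'joint_velocities': array([ 0.00018799, -0.00025159, -0.00071688,  0.0007741 , -0.00050092,
        0.00078155]), 'joint_torque': array([-3.53239429e-04, -4.63609815e+01,  2.69872802e+01,  2.07631302e-02,
       -8.42967961e-05, -7.42251700e-06]), 'ee_pos': array([0.13413383, 0.55846464, 0.23035173]), 'ee_rot': array([-3.13954801e+00, -2.07191250e-04,  2.90575274e+00]), 'contact_force': array([0.37233513, 0.20241073, 0.53948334]), 'wrist_torque': array([ 0.01158079,  0.07773748, -0.00078984]), 'gripper_force': 0.0, 'grip_width': 0.0852378067599884}
scene [[454.38154033   0.         278.31151734]
 [  0.         454.38154033 207.45856449]
 [  0.           0.           1.        ]] [[ 0.77777026 -0.6284967  -0.00808155]
 [-0.40954453 -0.4969777  -0.76504016]
 [ 0.47680887  0.59833524 -0.64393186]] [-0.4440345   0.31671617  0.78112667]
top [[539.61280063   0.         275.91695347]
 [  0.         539.61280063 212.39524316]
 [  0.           0.           1.        ]] [[ 0.01066863 -0.99983255  0.01486789]
 [-0.98241455 -0.01325226 -0.18624184]
 [ 0.18640768 -0.01261949 -0.98239143]] [0.01855129 0.59298709 1.02543247]
```

View pics/top0.png

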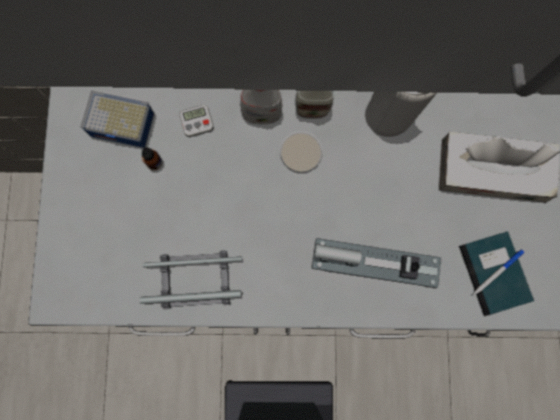

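View pics/scene0.png

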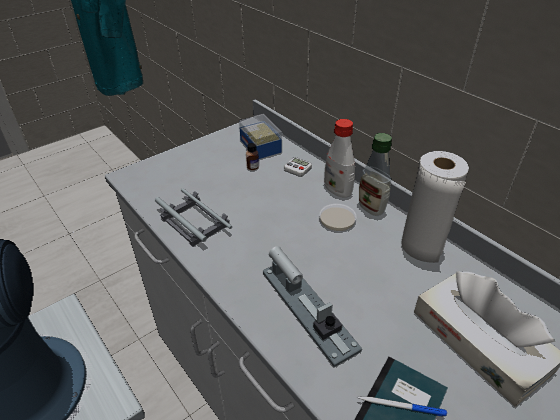

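The top view shows the rest at about (195,280), with the rods along world y at rows ~262 and ~297. The jig lies at (375,262) with the tube mouth at its left end, near (317,253). The stop is near (408,266), the dish at (301,152) and the bottle at (151,158).

```bash
cat > h.py <<'E'
import numpy as np,cv2
def cloud(d,T=None):
    z=d["depth"].astype(float);K=d["camera_matrix"];v,u=np.mgrid[:z.shape[0],:z.shape[1]]
    P=np.stack([(u-K[0,2])/K[0,0]*z,(v-K[1,2])/K[1,1]*z,z],-1)
    if T is None: W=(P-d["t"])@d["R"]
    else: W=P@T[:3,:3].T+T[:3,3]
    W[z==0]=np.nan
    return W
E
python3 - <<'E'
from h import *
d=dict(np.load('top0.npz'));W=cloud(d);c=d["color"]
print('bench z',np.nanmedian(W[200:230,250:300,2]))
def band(r0,r1,c0,c1,zmin,step):
    for u in range(c0,c1,step):
        q=W[r0:r1,u];i=np.nonzero(q[:,2]>zmin)[0]
        if len(i): print(u,'rows',i[0]+r0,i[-1]+r0,len(i),'x %.4f y %.4f zmax %.4f'%(q[i,0].mean(),q[i,1].mean(),q[i,2].max()))
print('rod A');band(253,272,138,250,0.018,10)
print('rod B');band(286,308,136,250,0.018,10)
print('tube');band(235,285,308,445,0.03,5)
im=np.hstack([cv2.resize(c[240:315,130:255],None,fx=3.1,fy=3.1,interpolation=2),cv2.resize(c[230:305,305:450],None,fx=2.8,fy=3.1,interpolation=2)])
cv2.imwrite('pics/crop.png',im[:,:,::-1])
E
```

```text
bench z 0.0003621321592942914
rod A
148 rows 263 266 4 x 0.4876 y 0.2809 zmax 0.0327
158 rows 262 265 4 x 0.4900 y 0.2614 zmax 0.0326
168 rows 261 265 5 x 0.4913 y 0.2415 zmax 0.0304
178 rows 261 264 4 x 0.4925 y 0.2213 zmax 0.0303
188 rows 260 263 4 x 0.4947 y 0.2012 zmax 0.0318
198 rows 259 263 5 x 0.4960 y 0.1812 zmax 0.0298
208 rows 259 262 4 x 0.4973 y 0.1612 zmax 0.0300
218 rows 258 261 4 x 0.4996 y 0.1412 zmax 0.0300
228 rows 257 261 4 x 0.5008 y 0.1210 zmax 0.0307
238 rows 257 260 4 x 0.5019 y 0.1008 zmax 0.0312
rod B
146 rows 296 303 8 x 0.4182 y 0.2808 zmax 0.0370
156 rows 296 302 7 x 0.4193 y 0.2606 zmax 0.0392
166 rows 290 306 17 x 0.4216 y 0.2416 zmax 0.0375
176 rows 294 301 8 x 0.4227 y 0.2214 zmax 0.0376
186 rows 294 300 7 x 0.4239 y 0.2017 zmax 0.0364
196 rows 293 299 7 x 0.4261 y 0.1819 zmax 0.0365
206 rows 292 299 8 x 0.4273 y 0.1624 zmax 0.0368
216 rows 292 298 7 x 0.4285 y 0.1425 zmax 0.0377
226 rows 286 302 17 x 0.4308 y 0.1230 zmax 0.0345
236 rows 290 297 8 x 0.4320 y 0.1031 zmax 0.0386
tube
318 rows 244 257 14 x 0.5164 y -0.0579 zmax 0.0660
323 rows 245 260 16 x 0.5130 y -0.0681 zmax 0.0649
328 rows 246 259 14 x 0.5129 y -0.0777 zmax 0.0655
333 rows 247 260 13 x 0.5102 y -0.0875 zmax 0.0658
338 rows 248 260 13 x 0.5100 y -0.0973 zmax 0.0648
343 rows 249 261 13 x 0.5082 y -0.1071 zmax 0.0659
348 rows 249 264 16 x 0.5056 y -0.1173 zmax 0.0656
353 rows 250 265 16 x 0.5038 y -0.1273 zmax 0.0664
358 rows 251 264 13 x 0.5038 y -0.1366 zmax 0.0661
403 rows 255 276 19 x 0.4920 y -0.2296 zmax 0.0547
408 rows 256 277 22 x 0.4874 y -0.2358 zmax 0.0708
413 rows 258 278 20 x 0.4855 y -0.2502 zmax 0.0514
418 rows 257 269 13 x 0.4963 y -0.2604 zmax 0.0517
```

View pics/crop.png

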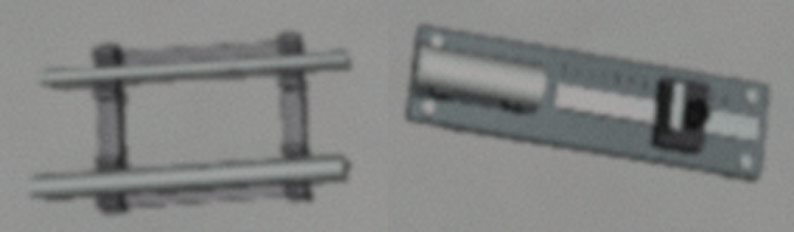

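The thick rod is the near one: centre at about x 0.425, y 0.19, yaw about 0.077. The tube axis has a yaw of about -0.16. I'll move above the rod.

```bash
python3 -m jog '[-30,-22,0,0,0,0,100,-30,-22,0,0,0,0,100,-30,-22,0,0,0,0,100,-30,-22,0,0,0,0,100,-30,-22,0,0,0,0,100,-30,-22,0,0,0,0,100,-30,-22,0,0,0,0,100,-30,-22,0,0,0,0,100]'; python3 -m jog '[-30,-22,0,0,0,0,100,-30,-22,0,0,0,0,100,-30,-22,0,0,0,0,100,-27,-20,0,0,0,0,100,0,0,0,0,0,7,100,0,0,0,0,0,7,100,0,0,0,0,0,7,100,0,0,0,0,0,7,100]';python3 -m jog '[0,0,0,0,0,7,100,0,0,0,0,0,7,100,0,0,0,0,0,7,100,0,0,0,0,0,7,100,0,0,0,0,0,7,100,0,0,0,0,0,7,100,0,0,0,0,0,2,100,0,0,0,0,0,0,100]'
cat >> h.py <<'E'
from scipy.spatial.transform import Rotation as Ro
def pose(s):
    T=np.eye(4);T[:3,:3]=Ro.from_euler('xyz',s["ee_rot"]).as_matrix();T[:3,3]=s["ee_pos"];return T
def delta(s,p,rot):
    T=pose(s);R2=Ro.from_euler('xyz',rot).as_matrix()
    return np.round((T[:3,:3].T@(np.array(p)-T[:3,3]))*1000,1),np.round(np.degrees(Ro.from_matrix(T[:3,:3].T@R2).as_rotvec()),2)
E
cat > look.py <<'E'
import sys
from bench import *
from h import *
n=sys.argv[1]
s=sense();d=snapshot("wrist");T=pose(s)@d["tool_from_camera"]
np.savez(n+'.npz',T=T,**d);cv2.imwrite(f'pics/{n}.png',d["color"][:,:,::-1])
print(s["clock"],s["ee_pos"],s["ee_rot"],s["joints"].round(3));print(d["tool_from_camera"].round(4),d["camera_matrix"][0])
E
python3 look.py w1
```

```text
clock: 0.77
ee_pos: [0.3271, 0.3302, 0.231]
ee_rot: [-3.141, -0.0, 2.906]
contact_force: [0.3, -0.2, 1.1]
grip_width: 0.0853
gripper_force: 0.0
clock: 1.43
ee_pos: [0.4201, 0.2204, 0.2308]
ee_rot: [-3.141, -0.001, 2.41]
contact_force: [0.3, 0.6, 0.6]
grip_width: 0.0852
gripper_force: 0.0
clock: 2.1
ee_pos: [0.4199, 0.2208, 0.2309]
ee_rot: [-3.141, 0.0, 1.649]
contact_force: [-0.1, 1.2, -0.2]
grip_width: 0.0851
gripper_force: 0.0
2.1 [0.41985623 0.22081898 0.23087104] [-3.14058390e+00  2.10448111e-04  1.64866321e+00] [ 0.35   0.175 -0.194  1.203  0.     1.843]
[[-2.000e-04 -9.548e-01 -2.971e-01  7.610e-02]
 [ 1.000e+00 -1.000e-04 -5.000e-04  4.000e-04]
 [ 5.000e-04 -2.971e-01  9.548e-01 -1.429e-01]
 [ 0.000e+00  0.000e+00  0.000e+00  1.000e+00]] [342.93616217   0.         281.74951709]
```

View pics/w1.png

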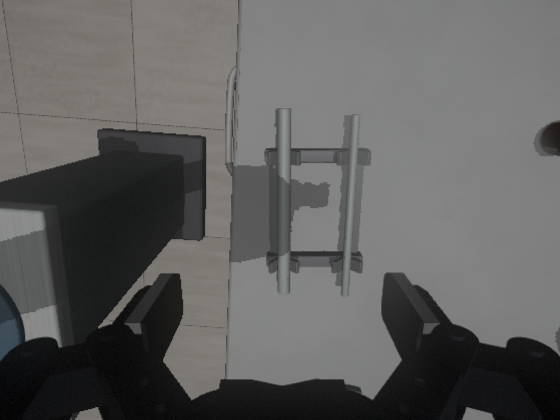

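The thick rod runs from (283,108) to (284,293), the thin one at column ~350 to its right. Next I compute positions from this view.

Run:
```python
from h import *
d=dict(np.load('w1.npz'));W=cloud(d,d["T"])
print('bench',np.nanmedian(W[200:280,450:500,2]))
ys=[];cs=[]
for v in range(104,300,4):
    q=W[v,262:312];i=np.nonzero(q[:,2]>0.024)[0]
    if len(i) and len(i)<20:
        k=q[i];ys.append(k[:,1].mean());cs.append(k[:,0].mean());
        if v%16==0 or v<116 or v>284: print(v,len(i),k[:,0].mean().round(4),k[:,1].mean().round(4),k[:,2].max().round(4), np.ptp(k[:,0]).round(4))
p=np.polyfit(ys,cs,1);print(p,min(ys),max(ys))
m=(W[...,2]>0.024)&(np.abs(W[...,0]-np.polyval(p,W[...,1]))<0.012)&(W[...,1]>.05)&(W[...,1]<.35)
q=W[m];print('y extent',q[:,1].min(),q[:,1].max())
# fused top camera
d=dict(np.load('top0.npz'));V=cloud(d)
q=V[(V[...,2]>0.024)&(np.abs(V[...,0]-np.polyval(p,V[...,1]))<0.012)&(V[...,1]>.05)&(V[...,1]<.35)];print('top ext',q[:,1].min(),q[:,1].max(),np.polyfit(q[:,1],q[:,0],1))
```

```text
bench 0.0001384757557993943
108 14 0.4158 0.2941 0.0367 0.0124
112 14 0.4161 0.2904 0.0368 0.0124
128 14 0.4173 0.2757 0.0369 0.0126
144 14 0.4185 0.2604 0.036 0.0128
176 13 0.4209 0.2287 0.0358 0.0132
192 14 0.4223 0.2122 0.036 0.0134
208 13 0.4231 0.1953 0.0362 0.0124
224 13 0.4245 0.1778 0.0364 0.0126
240 13 0.4259 0.1599 0.0363 0.0127
256 13 0.4274 0.1412 0.0367 0.0129
288 12 0.431 0.1026 0.036 0.0124
292 11 0.4308 0.0976 0.0362 0.0113
[-0.07644115  0.43831632] 0.09761396788404246 0.29405856922529233
y extent 0.09512726564934046 0.29451007252317773
top ext 0.09500164568949057 0.2946884172042389 [-0.07587803  0.43910877]
```

```bash
python3 -m jog '[2,2,30,0,0,0,50,0,0,35,0,0,0,50,0,0,35,0,0,0,50,0,0,35,0,0,0,50,0,0,35,0,0,0,50,0,0,30,0,0,0,50,0,0,14,0,0,0,50,0,0,8,0,0,0,50]' 80; python3 -m jog '[0,0,0,0,0,0,0,0,0,0,0,0,0,0,0,0,0,0,0,0,0,0,0,0,0,0,0,0,0,0,0,0,0,0,0,0,0,0,0,0,0,0,0,0,0,0,0,0,0]' 80
```

```text
clock: 2.82
ee_pos: [0.4197, 0.2222, 0.0067]
ee_rot: [-3.137, 0.001, 1.65]
contact_force: [0.1, -0.3, 1.0]
grip_width: 0.0428
gripper_force: 0.0
clock: 3.4
ee_pos: [0.4215, 0.2233, 0.0102]
ee_rot: [-3.141, -0.001, 1.65]
contact_force: [-6.2, -0.1, 6.3]
grip_width: 0.0117
gripper_force: 78.2
```

Run:
```python
from h import *
d=dict(np.load('top0.npz'));V=cloud(d)
# tube axis from top points, plate outline
m=(V[...,2]>0.058)&(V[...,1]<-0.03)&(V[...,1]>-.16)&(V[...,0]>.45)&(V[...,0]<.56)
q=V[m];print('crest',np.polyfit(q[:,1],q[:,0],1),q[:,1].max(),q[:,1].min(),len(q))
m=(np.abs(V[...,2]-.012)<.004)&(V[...,1]<-0.03)&(V[...,1]>-.36)&(V[...,0]>.4)&(V[...,0]<.6)
q=V[m|((V[...,2]>.02)&(V[...,1]<-0.04)&(V[...,1]>-.32)&(V[...,0]>.42)&(V[...,0]<.57))]
r=cv2.minAreaRect((q[:,:2]*1000).astype(np.float32));print(r,cv2.boxPoints(r))
```

```text
crest [0.12632608 0.52310934] -0.050182679782333 -0.14087292403095997 489
((513.3214111328125, -204.67306518554688), (303.59417724609375, 99.48390197753906), 81.7012939453125) [[ 442.19086  -347.70123 ]
 [ 540.63306  -362.06012 ]
 [ 584.45197   -61.644897]
 [ 486.00977   -47.28601 ]]
```

```bash
python3 -m jog '[0,0,-15,0,0,0,0,0,0,-30,0,0,0,0,0,0,-35,0,0,0,0,0,0,-35,0,0,0,0,0,0,-35,0,0,0,0,0,0,-35,0,0,0,0,0,0,-35,0,0,0,0,-20,0,0,0,0,0,0]'; python3 -m jog '[-36,-1,0,0,0,0,0,-36,-1,0,0,0,0,0,-36,-1,0,0,0,0,0,-36,-1,0,0,0,0,0,-36,-1,0,0,0,0,0,-36,-1,0,0,0,0,0,-36,0,0,0,0,0,0,-26,0,0,0,0,0,0]';python3 -m jog '[-16,0,0,0,0,0,0,0,0,0,0,0,6,0,0,0,0,0,0,6.5,0,0,0,0,0,0,0,0,0,0,0,0,0,0,0]'; python3 look.py w2
```

```text
clock: 4.07
ee_pos: [0.4288, 0.2066, 0.2378]
ee_rot: [3.126, -0.005, 1.653]
contact_force: [1.7, -0.1, -1.2]
grip_width: 0.0116
gripper_force: 78.3
clock: 4.73
ee_pos: [0.4404, -0.0777, 0.2304]
ee_rot: [3.138, 0.003, 1.647]
contact_force: [0.8, 0.4, -1.5]
grip_width: 0.0113
gripper_force: 78.3
clock: 5.15
ee_pos: [0.4413, -0.0908, 0.23]
ee_rot: [3.14, 0.001, 1.434]
contact_force: [0.2, -0.8, -1.7]
grip_width: 0.0113
gripper_force: 78.2
5.15 [ 0.44128639 -0.09078496  0.2299676 ] [3.13952076e+00 5.52215013e-04 1.43365701e+00] [-0.344  0.125 -0.256  1.188 -0.     1.364]
[[-2.000e-04 -9.548e-01 -2.972e-01  7.610e-02]
 [ 1.000e+00 -1.000e-04 -4.000e-04  3.000e-04]
 [ 4.000e-04 -2.972e-01  9.548e-01 -1.429e-01]
 [ 0.000e+00  0.000e+00  0.000e+00  1.000e+00]] [342.93616217   0.         281.74951709]
```

View pics/w2.png

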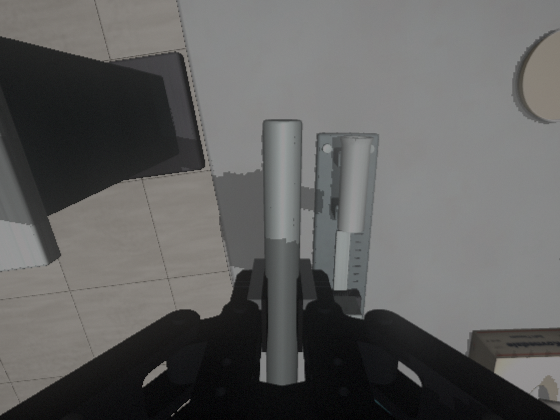

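The rod is held along the tool, its tail end at (282,122). The jig is to its right: tube mouth at (356,140), tube exit at about (351,232), plate corners at (317,134) and (378,134).

```bash
cat > jig.py <<'E'
from h import *
d=dict(np.load('w2.npz'));W=cloud(d,d["T"]);Tw=d["T"]@np.linalg.inv(d["tool_from_camera"])
print('bench',np.nanmedian(W[100:180,420:480,2]))
sub=np.zeros(W.shape[:2],bool);sub[125:300,305:390]=1
z=W[...,2]
t=W[sub&(z>.052)&(z<.08)]
for _ in range(3):
    p=np.polyfit(t[:,1],t[:,0],1)
# tube outline: use rows
print('tube pts',len(t),p,t[:,1].min(),t[:,1].max(),t[:,2].max())
# cylinder fit (axis at height h, direction yaw) on pts of body z>.045
from scipy.optimize import least_squares
b=W[sub&(z>.053)&(z<.08)&(W[...,1]<t[:,1].max()-.012)]
def f(x):
    n=np.array([np.cos(x[1]),-np.sin(x[1])]) # perp to (sin,cos)
    return np.hypot((b[:,:2]-[x[0],-.1])@n,b[:,2]-x[2])-.0135
r=least_squares(f,[.505,.14,.05],loss='soft_l1',f_scale=.001);print('cyl x@y=-.1, -yaw, h',r.x,np.sqrt(np.mean(r.fun**2)))
a=r.x[1];u=np.array([np.sin(a),np.cos(a)])
s=(W[...,:2]-[r.x[0],-.1])@u
print('along: tube',np.nanpercentile(s[sub&(z>.053)&(z<.08)],[0,1,99,100]))
pl=sub&(abs(z-.012)<.004);L=(W[...,:2]-[r.x[0],-.1])@np.array([np.cos(a),-np.sin(a)])
print('plate along max',np.nanpercentile(s[pl],[99,99.8,100]),'lateral',np.nanpercentile(L[pl],[.5,99.5]))
q=W[pl];rect=cv2.minAreaRect((q[:,:2]*1000).astype(np.float32));print(rect)
# held rod in tool frame
P=cloud(d,d["tool_from_camera"]);m=np.zeros_like(sub);m[118:255,255:310]=1
P=P[m&(np.abs(P[...,1])<.012)&(P[...,2]>-.035)&(P[...,2]<0)]
def g(x): return np.hypot(P[:,1]-x[0]-x[1]*P[:,0],P[:,2]-x[2]-x[3]*P[:,0])-.007
k=least_squares(g,[0,0,-.019,0],loss='soft_l1',f_scale=.001);print('rod tool y0,slope,z0,slope',k.x,np.sqrt(np.mean(k.fun**2)),'xmax',P[:,0].max(),P[:,0].min())
E
python3 jig.py
```

```text
bench 0.00019243289169246225
tube pts 2594 [0.13055992 0.52081434] -0.1418102234865992 -0.050366045565418585 0.06615278344590703
cyl x@y=-.1, -yaw, h [0.50955651 0.14135774 0.05002565] 0.0006072078830176292
along: tube [-0.04173305 -0.04013196  0.04789984  0.0483411 ]
plate along max [0.04800921 0.0481803  0.04823347] lateral [-0.03200497  0.03139981]
((502.59124755859375, -148.66673278808594), (194.8811798095703, 64.40620422363281), 81.80966186523438)
rod tool y0,slope,z0,slope [ 0.00013816  0.00160453 -0.0180904  -0.00463852] 0.0006002232959301362 xmax 0.0714645456294537 0.019640929769927824
```

```bash
python3 -m jog '[30,11,0,0,0,0,0,35,13,0,0,0,0,0,35,13,0,0,0,0,0,35,13,0,0,0,0,0,32,12,0,0,0,0,0,20,7.7,0,0,-0.3,0.3,0,0,0,20,0,0,0,0,0,0,30,0,0,0,0]';python3 -m jog '[0,0,35,0,0,0,0,0,0,35,0,0,0,0,0,0,35,0,0,0,0,0,0,25,0,0,0,0,0,0,13,0,0,0,0,0,0,5,0,0,0,0,0,0,0,0,0,0,0]'
python3 - <<'E'
from bench import *
from h import *
s=sense();print(s["clock"],s["contact_force"],s["ee_pos"],s["ee_rot"]);print(delta(s,[.5359,.0849,.0322],[np.pi,0.0046,np.pi/2-.142]))
d=snapshot("top");V=cloud(d);np.savez('top1.npz',**d)
a=.142;o=np.array([.50956,-.1]);q=V[(V[...,2]>.045)&(V[...,2]<.075)]
L=(q[:,:2]-o)@[np.cos(a),-np.sin(a)];S=(q[:,:2]-o)@[np.sin(a),np.cos(a)]
for lo,hi in((-.04,.04),(.06,.09),(.09,.13),(.13,.16)):
    k=(S>lo)&(S<hi)&(abs(L)<.02);print(lo,k.sum(),np.median(L[k]),np.percentile(q[k,2],90))
for n in("top","scene"):
    d=snapshot(n);c=d["color"]
    X=np.array([.5164,-.0522,.05]);p=d["R"]@X+d["t"];u,v=(d["camera_matrix"]@p/p[2])[:2];print(n,u,v)
    u,v=int(u),int(v);cv2.imwrite(f'pics/{n}1.png',cv2.resize(c[v-45:v+45,u-60:u+60],None,fx=4,fy=4)[:,:,::-1])
a=[cv2.imread(f'pics/{n}1.png') for n in("top","scene")];cv2.imwrite('pics/both1.png',cv2.resize(np.hstack(a),(800,300)))
E
```

```text
clock: 5.87
ee_pos: [0.5395, 0.087, 0.1819]
ee_rot: [3.133, 0.004, 1.432]
contact_force: [1.0, 0.5, -1.5]
grip_width: 0.0114
gripper_force: 78.4
clock: 6.45
ee_pos: [0.5346, 0.0843, 0.0302]
ee_rot: [-3.139, 0.006, 1.428]
contact_force: [-0.7, 1.3, -1.1]
grip_width: 0.0116
gripper_force: 78.3
6.45 [-0.74101503  1.25346852 -1.09415489] [0.53464348 0.08432195 0.03024376] [-3.13945149  0.00565314  1.42765897]
(array([ 0.7,  1.2, -2. ]), array([-0.12,  0.06, -0.07]))
-0.04 553 -0.00047232955520468264 0.06438453772768758
0.06 103 -0.0012582736302694704 0.056936280000437295
0.09 140 -0.0010661695765692546 0.05663994296746405
0.13 30 0.00013728192053901698 0.056707358085429
top 314.6295376873802 251.1343116124866
scene 273.602115927675 251.25887470858146
```

View pics/both1.png

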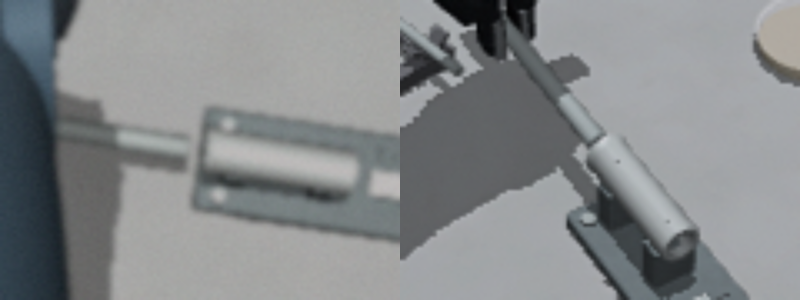

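```bash
python3 -m jog '[0,0.5,0,0,0,0,0,0,0,0,0,0,0,0,0,0,0,0,0,0,0]'
cat > chk.py <<'E'
from bench import *
from h import *
s=sense();a=.142;o=np.array([.50956,-.1]);e=s["ee_pos"][:2]-o
print('t %.2f'%s["clock"],'along %.1f lat %.2f z %.2f mm'%(1000*(e@[np.sin(a),np.cos(a)]),1000*(e@[np.cos(a),-np.sin(a)]),1000*s["ee_pos"][2]),'rot',np.round(s["ee_rot"]-[np.sign(s["ee_rot"][0])*np.pi,0.0046,np.pi/2-a],4),'F',s["contact_force"].round(1),'Falong %.1f'%(s["contact_force"][:2]@[np.sin(a),np.cos(a)]),'M',s["wrist_torque"].round(2))
E
python3 chk.py
```

```text
clock: 6.85
ee_pos: [0.5371, 0.084, 0.0323]
ee_rot: [3.14, 0.005, 1.426]
contact_force: [-0.4, 0.2, -1.6]
grip_width: 0.0116
gripper_force: 78.3
t 6.85 along 186.1 lat 1.17 z 32.29 mm rot [-0.002   0.0002 -0.0029] F [-0.4  0.2 -1.6] Falong 0.1 M [ 0.04 -0.02 -0.01]
```

```bash
python3 -m jog '[0,-1.4,0,0,0,-0.15,0,-4,0,0,0,0,0,0,-5,0,0,0,0,0,0,-5,0,0,0,0,0,0,-4,0,0,0,0,0,0,-4,0,0,0,0,0,0,-3,0,0,0,0,0,0,0,0,0,0,0,0,0]';python3 chk.py
```

```text
clock: 7.52
ee_pos: [0.5311, 0.0587, 0.0314]
ee_rot: [3.142, 0.005, 1.427]
contact_force: [-0.0, -0.5, -1.5]
grip_width: 0.0117
gripper_force: 78.3
t 7.52 along 160.1 lat -1.11 z 31.43 mm rot [-0.      0.0008 -0.0014] F [-0.  -0.5 -1.5] Falong -0.5 M [ 0.05 -0.03 -0.03]
```

```bash
python3 -m jog '[-6,0.6,-0.6,0,0,0,0,-7,0,0,0,0,0,0,-7,0,0,0,0,0,0,-7,0,0,0,0,0,0,-7,0,0,0,0,0,0,-6,0,0,0,0,0,0,0,0,0,0,0,0,0]';python3 chk.py
```

```text
clock: 8.1
ee_pos: [0.5259, 0.0184, 0.0322]
ee_rot: [-3.141, 0.006, 1.427]
contact_force: [-0.6, -0.5, -1.7]
grip_width: 0.0114
gripper_force: 78.3
t 8.10 along 119.5 lat -0.62 z 32.21 mm rot [ 0.0001  0.0011 -0.002 ] F [-0.6 -0.5 -1.7] Falong -0.5 M [ 0.06 -0.    0.01]
```

Feeding freely; I'll continue to 68 mm along the axis.

```bash
python3 -m jog '[-7,0.3,0,0,0,-0.1,0,-8,0,0,0,0,0,0,-8,0,0,0,0,0,0,-8,0,0,0,0,0,0,-8,0,0,0,0,0,0,-8,0,0,0,0,0,0,-4,0,0,0,0,0,0,0,0,0,0,0,0,0]';python3 chk.py
```

```text
clock: 8.77
ee_pos: [0.5192, -0.0318, 0.0325]
ee_rot: [3.141, 0.005, 1.429]
contact_force: [0.5, 0.1, -1.5]
grip_width: 0.0112
gripper_force: 78.3
t 8.77 along 68.9 lat -0.13 z 32.53 mm rot [-0.0001  0.0007 -0.0002] F [ 0.5  0.1 -1.5] Falong 0.2 M [ 0.03 -0.04 -0.08]
```

```bash
python3 -m jog '[0,0,0,0,0,0,40,0,0,0,0,0,0,40,0,0,0,0,0,0,40,10,0,0,0,0,0,40,22,0,0,0,0,0,40,25,0,0,0,0,0,40,25,0,0,0,0,0,40,15,0,0,0,0,0,40]' 40; python3 -m jog '[0,0,-4,0,0,0,0,0,0,0,0,0,0,0,0,0,0,0,0,0,0,0,0,0,0,0,0,0,0,0,0,0,0,0,0,0,0,0,0,0,0,0]'; python3 chk.py
cat > see.py <<'E'
import sys
from bench import *
from h import *
a=.142;o=np.array([.50956,-.1]);out=[]
for n in("top","scene"):
    d=snapshot(n);V=cloud(d);q=V[(V[...,2]>.035)&(V[...,2]<.075)]
    L=(q[:,:2]-o)@[np.cos(a),-np.sin(a)];S=(q[:,:2]-o)@[np.sin(a),np.cos(a)]
    k=(abs(L)<.012)&(S>.055)&(S<.2);h=np.histogram(S[k],np.arange(.055,.2,.005))[0];print(n,h,'lat %.4f'%np.median(L[k]))
    k=(abs(L)<.016)&(S<-.05)&(S>-.19);print('beyond',np.histogram(S[k],np.arange(-.18,-.045,.005))[0])
    c=d["color"];p=d["R"]@np.array([.5164,-.0522,.05])+d["t"];u,v=(d["camera_matrix"]@p/p[2])[:2].astype(int)
    out.append(cv2.resize(c[v-55:v+95,u-60:u+140],(400,300)))
cv2.imwrite(f'pics/{sys.argv[1]}.png',np.hstack(out)[:,:,::-1])
E
python3 see.py s2
```

```text
clock: 9.43
ee_pos: [0.5331, 0.0684, 0.0321]
ee_rot: [3.141, 0.004, 1.432]
contact_force: [-0.3, 0.0, 0.7]
grip_width: 0.0346
gripper_force: 0.0
clock: 9.93
ee_pos: [0.5327, 0.0646, 0.036]
ee_rot: [-3.141, 0.005, 1.429]
contact_force: [-0.3, -0.4, -0.3]
grip_width: -0.0002
gripper_force: 0.0
t 9.93 along 166.2 lat -0.40 z 35.95 mm rot [0.0002 0.0006 0.0001] F [-0.3 -0.4 -0.3] Falong -0.4 M [0.03 0.02 0.02]
top [18 18 16 19 17 19 17 17 18 18  6  0  0  0  0  0  0  0  0  0  0  0  0  0
  0  0  0  0  0] lat -0.0001
beyond [ 0  0  0  3 16 26 23  8 19 62 37  0  0  0  0  0  0  0  0  0  0  0  0  0
  9 19]
scene [12 12  9 12 11 13 11  8 14  8 12 10  9 12 11 10  9  0  0 42 62  7  3  0
  0  0  0  0  0] lat -0.0023
beyond [  0   0   0  21  26  23  12  20 151  33   0   0   0   0   0   0   0   0
   0   0   0   0   0   7  25  18]
```

View pics/s2.png

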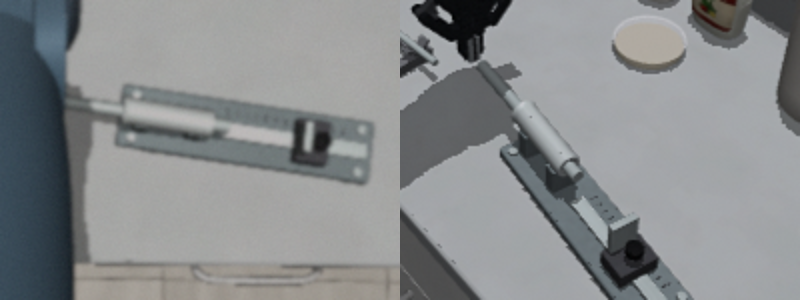

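The scene view shows the rod in the tube with its tip just past the exit, and the stop upright and undisturbed about 70 mm beyond it (face around -0.133 along). I'll push the tail with the shut fingers.

```bash
python3 -m jog '[-8,0.3,0,0,0,0,0,-5,0,0,0,0,0,0,-5,0,0,0,0,0,0,-6,0,0,0,0,0,0,-6,0,0,0,0,0,0,-6,0,0,0,0,0,0,-4,0,0,0,0,0,0,0,0,0,0,0,0,0]';python3 chk.py
```

```text
clock: 10.7
ee_pos: [0.5275, 0.0244, 0.0364]
ee_rot: [3.141, 0.006, 1.429]
contact_force: [-0.1, -0.0, 0.9]
grip_width: 0.0001
gripper_force: 0.0
t 10.70 along 125.7 lat 0.17 z 36.35 mm rot [-0.0003  0.0019  0.0002] F [-0.1 -0.   0.9] Falong -0.0 M [-0.   -0.    0.01]
```

```bash
python3 -m jog '[-3,0,0,0,0,0,0,-4,0,0,0,0,0,0,-4,0,0,0,0,0,0,-4,0,0,0,0,0,0,-4,0,0,0,0,0,0,-3,0,0,0,0,0,0,-2,0,0,0,0,0,0,-2,0,0,0,0,0,0]';python3 chk.py;python3 see.py s3
```

```text
clock: 11.37
ee_pos: [0.5238, -0.0004, 0.0363]
ee_rot: [-3.141, 0.005, 1.43]
contact_force: [-0.1, 1.5, 1.1]
grip_width: -0.0003
gripper_force: 0.6
t 11.37 along 100.6 lat -0.02 z 36.29 mm rot [0.0001 0.0006 0.0011] F [-0.1  1.5  1.1] Falong 1.5 M [ 0.26 -0.08 -0.02]
top [0 0 0 0 0 0 0 0 0 0 0 0 0 0 0 0 0 0 0 0 0 0 0 0 0 0 0 0 0] lat nan
beyond [ 0  0  0  2 18 23 23  7 20 64 38  0  0  0 13 19 16 19 19 16 17 16 20 16
 20 16]
scene [11 11 12 15  7 15 49 41  4  6  0  0  0  0  0  0  0  0  0  0  0  0  0  0
  0  0  0  0  0] lat -0.0026
beyond [  0   0   0  20  26  25   9  16 157  34   0   0   0  21  18  20  17  15
  16  19  14  14  18  17  16  13]
  return _methods._mean(a, axis=axis, dtype=dtype,
  ret = ret.dtype.type(ret / rcount)
```

```bash
cat > gap.py <<'E'
from bench import *
from h import *
a=.142;o=np.array([.50956,-.1])
for n in("top","scene"):
    d=snapshot(n);V=cloud(d);q=V[(V[...,2]>.04)&(V[...,2]<.075)]
    L=(q[:,:2]-o)@[np.cos(a),-np.sin(a)];S=(q[:,:2]-o)@[np.sin(a),np.cos(a)]
    k=(abs(L)<.012)&(S<-.05)&(S>-.16);x=np.sort(S[k]);i=np.argmax(np.diff(x));print(n,'stop %.4f tip %.4f gap %.4f'%(x[i],x[i+1],x[i+1]-x[i]),'stop median of near pts %.4f'%np.median(S[k&(S<-.122)&(S>-.14)&(q[:,2]>.052)]))
E
python3 gap.py; python3 -m jog '[-2,0,0,0,0,0,0,-2,0,0,0,0,0,0,-2,0,0,0,0,0,0,-2,0,0,0,0,0,0,-1,0,0,0,0,0,0,-1,0,0,0,0,0,0,0,0,0,0,0,0,0]';python3 chk.py;python3 gap.py
```

```text
top stop -0.1287 tip -0.1100 gap 0.0188 stop median of near pts -0.1314
scene stop -0.1315 tip -0.1123 gap 0.0191 stop median of near pts -0.1386
clock: 12.15
ee_pos: [0.5224, -0.0103, 0.0364]
ee_rot: [-3.142, 0.005, 1.43]
contact_force: [0.2, 0.9, -0.3]
grip_width: -0.0
gripper_force: 0.1
t 12.15 along 90.6 lat 0.04 z 36.38 mm rot [0.     0.0008 0.001 ] F [ 0.2  0.9 -0.3] Falong 0.9 M [ 0.04 -0.04  0.03]
top stop -0.1283 tip -0.1192 gap 0.0091 stop median of near pts -0.1316
scene stop -0.1313 tip -0.1220 gap 0.0093 stop median of near pts -0.1387
```

```bash
python3 -m jog '[-1,0,0,0,0,0,0,-1,0,0,0,0,0,0,-1,0,0,0,0,0,0,-1,0,0,0,0,0,0,-0.5,0,0,0,0,0,0,-0.5,0,0,0,0,0,0,-0.5,0,0,0,0,0,0]';python3 chk.py;python3 -m jog '[-0.5,0,0,0,0,0,0,-0.5,0,0,0,0,0,0,0,0,0,0,0,0,0]';python3 chk.py;python3 gap.py
```

```text
clock: 12.83
ee_pos: [0.5217, -0.0155, 0.0364]
ee_rot: [3.142, 0.005, 1.43]
contact_force: [-0.1, 1.6, 0.7]
grip_width: 0.0001
gripper_force: 0.5
t 12.83 along 85.4 lat 0.06 z 36.41 mm rot [-0.      0.0005  0.0013] F [-0.1  1.6  0.7] Falong 1.6 M [ 0.24 -0.04  0.02]
clock: 13.08
ee_pos: [0.5216, -0.0165, 0.0364]
ee_rot: [3.142, 0.005, 1.43]
contact_force: [1.0, 1.0, -0.1]
grip_width: 0.0003
gripper_force: 0.4
t 13.08 along 84.3 lat 0.09 z 36.43 mm rot [-0.0001  0.0006  0.0012] F [ 1.   1.  -0.1] Falong 1.1 M [ 0.15 -0.04  0.01]
top stop -0.1441 tip -0.1376 gap 0.0065 stop median of near pts -0.1310
scene stop -0.1314 tip -0.1242 gap 0.0073 stop median of near pts -0.1383
```

```bash
python3 -m jog '[-0.4,0,0,0,0,0,0,-0.4,0,0,0,0,0,0]'>/dev/null;python3 chk.py;python3 -m jog '[-0.4,0,0,0,0,0,0,-0.4,0,0,0,0,0,0]'>/dev/null;python3 chk.py
```

```text
t 13.35 along 83.7 lat 0.05 z 36.43 mm rot [-0.      0.0004  0.0014] F [-0.5  0.4 -0. ] Falong 0.4 M [ 0.18 -0.01 -0.07]
t 13.52 along 82.8 lat 0.06 z 36.43 mm rot [-0.      0.0005  0.0014] F [0.6 0.6 0.5] Falong 0.7 M [ 0.24 -0.04 -0.04]
```

```bash
python3 -m jog '[-0.3,0,0,0,0,0,0,0,0,0,0,0,0,0]'>/dev/null;python3 chk.py;python3 -m jog '[-0.3,0,0,0,0,0,0,0,0,0,0,0,0,0]'>/dev/null;python3 chk.py
```

```text
t 13.68 along 82.5 lat 0.04 z 36.44 mm rot [0.     0.0006 0.0013] F [-0.1  0.5 -0.1] Falong 0.5 M [ 0.19  0.04 -0.09]
t 13.85 along 82.2 lat 0.05 z 36.42 mm rot [0.     0.0006 0.0013] F [0.8 0.6 0.5] Falong 0.7 M [0.17 0.01 0.01]
```

```bash
python3 -m jog '[-0.3,0,0,0,0,0,0,0,0,0,0,0,0,0]'>/dev/null;python3 chk.py;python3 -m jog '[-0.3,0,0,0,0,0,0,0,0,0,0,0,0,0]'>/dev/null;python3 chk.py; python3 see.py s4 2>/dev/null
python3 - <<'E'
import cv2
i=cv2.imread('pics/s4.png');cv2.imwrite('pics/s4.png',i)
E
```

```text
t 14.02 along 81.9 lat 0.05 z 36.42 mm rot [0.     0.0006 0.0013] F [-0.1  1.3  0.7] Falong 1.3 M [ 0.22 -0.    0.  ]
t 14.18 along 81.6 lat 0.06 z 36.45 mm rot [-0.      0.0006  0.0013] F [-0.   1.1 -0.4] Falong 1.1 M [ 0.2  -0.06 -0.  ]
top [0 0 0 0 0 0 0 0 0 0 0 0 0 0 0 0 0 0 0 0 0 0 0 0 0 0 0 0 0] lat nan
beyond [ 0  0  0  3 18 23 28  4 22 54 47 16 18 16 17 19 19 15 19 17 18 18 18 17
 17 18]
scene [11 11 29 62  9  4  2  0  0  0  0  0  0  0  0  0  0  0  0  0  0  0  0  0
  0  0  0  0  0] lat -0.0035
beyond [  0   0   0  24  24  25   9  24 150  32   0  12  20  17  17  18  16  18
  17  14  16  15  17  15  16  14]
```

```bash
python3 -m jog '[-0.3,0,0,0,0,0,0,0,0,0,0,0,0,0]'>/dev/null;python3 chk.py;python3 -m jog '[-0.3,0,0,0,0,0,0,0,0,0,0,0,0,0]'>/dev/null;python3 chk.py
```

```text
t 14.45 along 81.3 lat 0.05 z 36.43 mm rot [0.     0.0006 0.0013] F [-0.1  0.3 -0.4] Falong 0.3 M [ 0.2  -0.04  0.02]
t 14.62 along 81.0 lat 0.06 z 36.44 mm rot [-0.      0.0006  0.0013] F [-0.1  1.3  0.2] Falong 1.3 M [ 0.2  -0.01 -0.03]
```

```bash
python3 -m jog '[-0.3,0,0,0,0,0,0,0,0,0,0,0,0,0]'>/dev/null;python3 chk.py;python3 -m jog '[-0.3,0,0,0,0,0,0,0,0,0,0,0,0,0]'>/dev/null;python3 chk.py
```

```text
t 14.78 along 80.7 lat 0.06 z 36.43 mm rot [0.     0.0006 0.0013] F [0.3 0.5 0.3] Falong 0.6 M [0.18 0.01 0.06]
t 14.95 along 80.4 lat 0.05 z 36.43 mm rot [0.     0.0005 0.0013] F [-0.3  1.  -0.4] Falong 1.0 M [ 0.22  0.02 -0.01]
```

```bash
python3 -m jog '[-0.3,0,0,0,0,0,0,0,0,0,0,0,0,0]'>/dev/null;python3 chk.py;python3 -m jog '[-0.3,0,0,0,0,0,0,0,0,0,0,0,0,0]'>/dev/null;python3 chk.py;python3 see.py s5 2>/dev/null
```

```text
t 15.12 along 80.4 lat 0.06 z 36.45 mm rot [-0.     -0.0001  0.0014] F [0.6 2.2 0.5] Falong 2.3 M [ 0.43 -0.07 -0.01]
t 15.28 along 80.4 lat 0.07 z 36.46 mm rot [-0.0001 -0.0007  0.0016] F [1.6 4.1 1. ] Falong 4.3 M [ 0.8  -0.08  0.07]
top [0 0 0 0 0 0 0 0 0 0 0 0 0 0 0 0 0 0 0 0 0 0 0 0 0 0 0 0 0] lat nan
beyond [ 0  0  0  2 17 23 25  9 16 61 42 20 18 16 20 14 21 16 18 19 17 18 18 17
 18 16]
scene [11 11 42 46  3  6  1  0  0  0  0  0  0  0  0  0  0  0  0  0  0  0  0  0
  0  0  0  0  0] lat -0.0039
beyond [  0   0   0  18  30  21  11  18 156  31   0  13  21  15  17  17  18  15
  17  17  16  13  19  14  17  15]
```

View pics/s5.png

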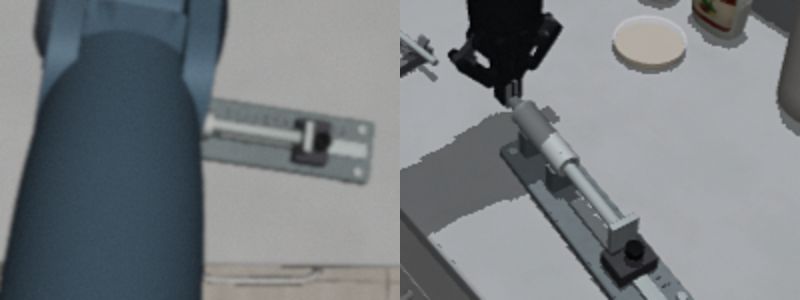

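The scene view shows the rod's end meeting the stop plate at about (610,220). The advance halted and the force rose to about 4 N, so this is contact, well under the 12 N slip. Now I back off.

```bash
python3 -m jog '[0.5,0,0,0,0,0,0,1,0,0,0,0,0,0,4,0,0,0,0,0,0,12,0,0,0,0,0,0,20,0,0,0,0,0,0,20,0,-5,0,0,0,0,0,0,-30,0,0,0,0,0,0,-35,0,0,0,0]';python3 -m jog '[0,0,-35,0,0,0,0,0,0,-30,0,0,0,0,30,0,-10,0,0,0,0,35,0,0,0,0,0,0,35,0,0,0,0,0,0,0,0,0,0,0,0,0,0,0,0,0,0,0,0]';python3 see.py s6
```

```text
clock: 16.05
ee_pos: [0.5263, 0.038, 0.1045]
ee_rot: [-3.135, 0.006, 1.432]
contact_force: [0.7, -0.1, 1.1]
grip_width: -0.0005
gripper_force: 0.0
clock: 16.63
ee_pos: [0.543, 0.1377, 0.1805]
ee_rot: [3.141, 0.006, 1.434]
contact_force: [0.3, 0.1, 0.0]
grip_width: -0.0003
gripper_force: 0.0
top [16 18 17  3  0  0  0  0  0  0  0  0  0  0  0  0  0  0  0  0  0  0  0  0
  0  0  0  0  0] lat 0.0003
beyond [ 0  0  0  2 16 27 26  6 19 60 45 15 20 15 19 17 19 16 17 18 19 17 18 17
 18 18]
scene [ 9 13  7  0  0  0  0  0  0  0  0  0  0  0  0  0  0  0  0  0  0  0  0  0
  0  0  0  0  0] lat -0.0016
beyond [  0   0   0  20  29  26   8  19 154  28   0  14  18  17  16  21  15  15
  18  14  19  15  15  18  12  16]
```

View pics/s6.png

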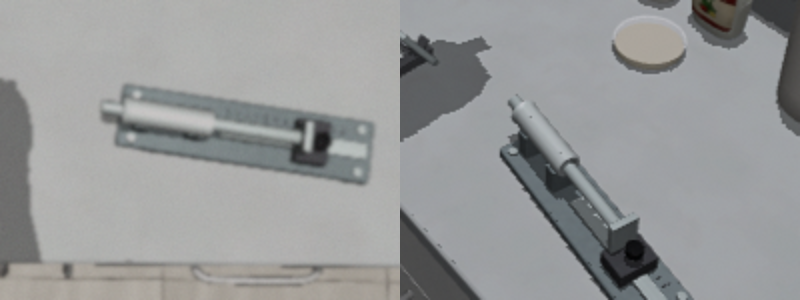

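The rod runs from (105,108) through the tube to the stop at (305,137), touching it. The stop reads the same position as at the start, and the arm is clear.

```bash
python3 -c "
from bench import *
print(hand_in())"
```

```text
the job is handed in; nothing more can be done
None
```

I fed the thick rod through the guide tube until it touched the depth stop at about 4 N and left it there; the stop shows no shift in the camera data, I didn't touch the thin rod, bottle or dish, and I handed the job in at about 17 s.

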